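Slide the sample board into its locating notches and close the keeper

TASK

With a fingertip, push the sample board along its rails until it drops into the locating notches and lies flush between the side guides; then push the keeper latch round over the board's edge as far as it goes. Nothing is to be lifted or carried: the dish and the two jars ride along on the board, upright and where they stand, and the things around the slide bed stay as they are.

Things in the scene. Friction and masses are not known exactly. Their poses are not given: they have to be found in the camera images.
- bed: Fixed slide bed: dark steel base 310 x 150 x 10 mm, two bright notched rails (top 30 mm above the worktop), a guide along each long side (top at 40 mm, inner faces 123 mm apart), a lug on the -y side, nearer the robot, for the keeper. Origin: centre of underside. x: along the rails, the way the board must slide (to the robot's right, give or take 25 degrees); z up.
- seat (a point): Point of the bed where the board's origin lies when all four feet are in the notches (60 mm along +x from the bed's origin, 24 mm up); axes as the bed's. Each notch is 18 mm long, 12 mm feet drop into it, so the board seats within about 3 mm either way along x; it then cannot slide on.
- board: Loose flat grey board 150 (x) x 120 (y) x 10 mm on four 6 mm feet, about 0.35 kg (it takes about 2 to 7 N to push, with its load). Origin: below its centre, level with the feet's undersides; board underside 6 mm, top face 16 mm above the origin. x points along the rails towards the notches. It starts riding on the rails 60 to 120 mm short of the seat, with its origin 30 mm above the worktop; at the notches it drops 6 mm and its top is then flush with the side guides.
- board_tab (a point): Centre of the rear (-x) face of the board's upright tab, where it is pushed; the face is flush with the board's rear edge. Tab 60 mm wide (y), 6 mm thick, rising 24 mm above the board's top; this point is 12 mm above the board's top.
- keeper (a joint): Keeper latch: flat steel turn arm on a post beside the bed's -y side, with an upright black knob. 0 rad: arm points along the bed's -x, clear of the board; it turns clockwise seen from above to the stop at 1.57 rad, where it points along the bed's +y over the board's edge. It starts at 0 to 0.3 rad and stays where it is left; about 2 N at the knob turns it. It passes 2.5 mm over the seated board but strikes a board that has not dropped.
- keeper_knob (a point): Half-way up the keeper's upright knob (12 mm diameter, 24 mm tall), 60 mm above the worktop; the keeper arm's top face lies 12 mm below this point.
- keeper_pivot (a point): Turning axis of the keeper, at the arm's top face; the knob is 35 mm from it, the arm ends at 45 mm. A 3 mm screw head stands on it.
- petri: Covered petri dish, 64 mm diameter, 18 mm high, standing loose on the board near the middle. Origin: centre of the underside, z up.
- jar_a: Sample jar, 33 mm diameter, 55 mm high, white cap, loose on the board's front part on the keeper's side (-y). Origin: centre of the underside, z up.
- jar_b: Sample jar like the other, loose on the board's front part at +y. Origin: centre of the underside, z up.
- jar_c: Bystander: sample jar, 33 mm diameter, 55 mm high, on the worktop beyond the bed. Origin: centre of the underside.
- vial_a: Bystander: glass vial, 29 mm diameter, 98 mm high, on the worktop beyond the bed. Origin: centre of the underside.
- timer_a: Bystander: flat lab timer 64 x 64 x 20 mm, on the worktop on the robot's side of the bed. Origin: centre of the underside.

How it is judged:
On the way, in this order (a step that is already met when the one before it is completed fails the run):
1. the board has dropped into the notches while the keeper is still open (x of board in the frame of seat between -0.006 and 0.006 m and z of board in the frame of seat below 0.0025 m and angle between board's own z axis and vertical below 0.035 rad and value of joint keeper below 0.6 rad), for 0.2 s.
2. the keeper is swung over the seated board (x of board in the frame of seat between -0.006 and 0.006 m and z of board in the frame of seat below 0.0025 m and angle between board's own z axis and vertical below 0.035 rad and value of joint keeper above 1.35 rad), for 0.2 s.
At the end, for the whole second after the job is handed in: The board rests in the notches: within 6 mm of the seat along the rails, at most 2.5 mm above it and level within 0.035 rad; the keeper is turned beyond 1.35 rad over its edge; dish and both jars stand upright (within 0.15 rad) on the board within 20 mm of their usual places; nothing moves (all of step 2 and linear speed of board below 0.01 m/s and angle between each of petri, jar_a, jar_b's own z axis and vertical below 0.15 rad and z of petri in the frame of board between 0.012 and 0.022 m and x of petri in the frame of board between -0.035 and 0.005 m and y of petri in the frame of board between -0.008 and 0.032 m and z of jar_a in the frame of board between 0.012 and 0.022 m and x of jar_a in the frame of board between 0.028 and 0.068 m and y of jar_a in the frame of board between -0.044 and -0.004 m and z of jar_b in the frame of board between 0.012 and 0.022 m and x of jar_b in the frame of board between 0.028 and 0.068 m and y of jar_b in the frame of board between 0.004 and 0.044 m); the robot touches nothing.
It fails at once if the board is lifted or tipped (z of board in the frame of seat above 0.016 m or angle between board's own z axis and vertical above 0.15 rad).
It fails at once if the dish or a jar is lifted off the board or tipped (z of any of petri, jar_a, jar_b in the frame of board above 0.028 m or angle between any of petri, jar_a, jar_b's own z axis and vertical above 0.35 rad).
It fails at once if a thing beside the bed is displaced by more than 20 mm or knocked over (distance of any of jar_c, vial_a, timer_a from where it was at the start of the episode above 0.02 m or angle between any of jar_c, vial_a, timer_a's own z axis and vertical above 0.35 rad).
It also fails if it takes over 48 s, if anything falls off the work surface, if the arm or the gripper's body presses on something with over 40 N, if the wrist force passes 120 N, or if a joint passes its speed limit or range.

ROBOT

A 6-joint arm with a two-finger parallel gripper is mounted at the origin on a cart in front of the work surface, level with it; the furniture and walls round the work are solid. World frame = base frame: x ahead of the robot, y to its left, z up, the work surface at z = 0. Lengths are in m, angles in rad, forces in N, time in s.
With the tool pointing down it reaches from about 0.25 to 0.725 m from the base axis. Payload 4 kg.
Tool frame: the origin (TCP) lies on the centre line of the jaws, within the pads' length; the fingertips stand 14 mm ahead of it and the grasp point (between the pads) lies 5 mm behind it (robot.nose_length is the distance from the TCP to the fingertips, in m); z points along the fingers, y is the direction in which the jaws open and shut (so a half turn about z gives the same grasp; the last joint's range is limited). The gripper opens to 85 mm and grips with 20 to 120 N. Pads are 22 mm wide; open, the fingers measure 114 mm over their backs; the gripper's body (76 mm by 85 mm) begins 54 mm behind the grasp point. The pads swing forward as they close: fully open they stand 13 mm farther back than shut.
Start: joints at [-1.328, 0.241, 0.005, 1.335, 0, 1.571], TCP at [0.12, -0.485, 0.245] pointing down, gripper open.
Joint ranges: [-2.72, 2.72], [-1.05, 1.87], [-1.09, 1.28], [-1.99, 2.15], [-1.42, 1.44], [-3.14, 3.14]. Speed limits (rad/s): [2.79, 2.79, 3.14, 3.14, 3.14, 3.14].

INTERFACE

Orientations are given as a rotation vector (axis times angle).
In Python, from cell import read_state, imaging, robot, finder gives the robot as it stands.
- The arm moves only by the tool drive_tool, never from a script. Its argument "targets" is a list of rows, each a list of 7 numbers: the turn, a rotation vector about the tool's x, y, z each as a share of pi/2 rad, from -1 to 1, then the shift along the tool's x, y, z each as a share of 250 mm, from -1 to 1, then the closure in counts, from 0 (fully open) to 255 (shut). A call has 1 to 12 rows; each row is the pose to reach, as a shift and turn from the pose commanded when the call began, along the tool's axes at that moment; what a row does not reach only later rows make up. A row lasts 1/8 s, in which the tool goes at most 62.5 mm and 10.7 degrees, less where a joint would pass 70% of its speed; a pose out of reach is approached as far as the arm can. A call with a number of a shift or a turn outside -1 to 1 is refused whole. A call with a gripper value outside its range is refused whole. The fingers move at their own pace and stop on an object; "force" is the grip in N (left out, the last holds). Time passes only in rows, so rows that repeat a pose let the fingers close. It gives the time, the measured TCP pose, the force and the opening at its end, in the units of the state.
- read_state(): the state, without advancing time (a new reading comes with each control period).
- imaging.capture(name): name is "scene" or "top"; returns the picture (400x640x3 uint8, red, green, blue); there is no depth.
- imaging.camera_model(name): a dict with "vfov" (degrees; the focal length in pixels is half the picture's height over the tangent of half this angle, whatever the lens; pixels are square), "cx", "cy" (the principal point, pixels), "distortion" ([k1, k2, p1, p2, k3] as OpenCV has them; the pictures are not rectified), "R" (3x3) and "t" (3): a world point X has camera coordinates R X + t. Camera axes: x right, y down, z forward; pixel columns grow to the right and rows downward; lengths in m; the calibration is good to about 2 mm. A picture is of the moment at which its call begins. camera_model takes no time and is no camera call.
- robot.sign_off(): hands the job in, once; it reports no verdict.
Trained networks look in the newest picture that a camera, given by its name, has taken for a name from the list of things; names that differ only in an ending like _2 or _b are one class to them, and where a whole thing is asked for, a point or a joint stands for the part that bears it (a point fixed in the world has none). Each returns a list of dicts, best first, with "score" (0 to 1); they miss things now and then, are a little off and sometimes report something else, mostly with a low value. They report only what shows in the picture. A call takes as long as a camera call.
- finder.silhouettes(camera, thing): "pixels" (400x640 bool, what is visible of it) and "box" ([centre column, centre row, width, height] in pixels, round what is visible of it).
- finder.landmark_of(camera, thing): "location" ([column, row] in pixels: a listed point, or the origin of a listed thing).
The state is a dict: "time": time; "joint_positions": joint angles; "qvel": joint speeds; "joint_efforts": joint torques, N m; "position": TCP position; "orientation": TCP orientation; "wrist_force": force on the tool from outside, world axes, zero at the start; "wrist_torque": the same for the moment, N m; "finger_gap": finger opening in m.
Only numpy, scipy, OpenCV 4.12 (cv2) and the standard library are available. Lean on these libraries where they do the work, as an engineer would, in place of code of your own. Each camera call takes 0.05 s, during which the arm holds its last target.

## Working session

There is one attempt and no reset: what is moved stays moved. The work goes in short steps, Python scripts to look and compute and a tool call to move; the robot and the scene stay as the last step left them, time stands still between calls to the robot, and variables do not carry over. Pictures are saved under pics/ and viewed, and the job is handed in when it is done.

Besides the shell and the picture viewer there is one more tool, called after "Emit:" as a command line: name --pt "numbers of a row" for each row, then --argument value for the rest. drive_tool: Moves the arm, as the interface text tells. Its arguments: {"type":"object","properties":{"targets":{"type":"array","items":{"type":"array","items":{"type":"number"}}},"force":{"type":"number"}},"required":["targets"]}

```bash
ls; mkdir -p pics; cat > h.py <<'E'
import numpy as np, cv2
from cell import read_state, imaging, robot, finder
def snap(n,f):
    im=imaging.capture(n); cv2.imwrite('pics/'+f,im[:,:,::-1]); return im
def K(n):
    m=imaging.camera_model(n); f=200/np.tan(np.radians(m['vfov'])/2)
    return np.array([[f,0,m['cx']],[0,f,m['cy']],[0,0,1.]]),np.array(m['distortion'],float),np.array(m['R'],float),np.array(m['t'],float)
def proj(n,P):
    k,d,R,t=K(n); return cv2.projectPoints(np.array(P,float).reshape(-1,1,3),cv2.Rodrigues(R)[0],t,k,d)[0][:,0]
def ray(n,uv):
    k,d,R,t=K(n); p=cv2.undistortPoints(np.array(uv,float).reshape(-1,1,2),k,d)[:,0]
    return -R.T@t,np.c_[p,np.ones(len(p))]@R
def atz(n,uv,z):
    c,d=ray(n,uv); return c+d*((z-c[2])/d[:,2])[:,None]
E
python3 - <<'E'
from h import *
np.set_printoptions(precision=4,suppress=True)
s=read_state(); print({k:np.round(v,3) for k,v in s.items()}, robot.nose_length)
for n in('scene','top'):
    snap(n,n+'0.png'); print(n,K(n)[0][0,0],-K(n)[2].T@K(n)[3],K(n)[2][2])
    for th,z in [('board_tab',.058),('keeper_knob',.06),('keeper_pivot',.048),('board',.03),('bed',0),('petri',.046),('jar_a',.046),('jar_c',0),('vial_a',0),('timer_a',0),('seat',.024)]:
        for r in finder.landmark_of(n,th)[:3]: print(th,round(r['score'],2),np.round(r['location'],1),atz(n,r['location'],z)[0])
E
```

```text
pics
{'time': np.float64(0.0), 'joint_positions': array([-1.328,  0.241,  0.004,  1.335,  0.   ,  1.571]), 'qvel': array([-0.001, -0.001, -0.001, -0.001, -0.   , -0.002]), 'joint_efforts': array([ -0.001, -37.232,  25.241,   0.017,  -0.   ,   0.   ]), 'position': array([ 0.12 , -0.485,  0.244]), 'orientation': array([-3.116, -0.38 ,  0.   ]), 'wrist_force': array([-0.061,  0.275,  0.134]), 'wrist_torque': array([-0.037, -0.016, -0.061]), 'finger_gap': np.float64(0.086)} 0.014
scene 431.1801400834504 [0.1828 0.6848 0.5017] [ 0.4874 -0.7038 -0.5169]
board_tab 0.93 [287.2 223.3] [0.5931 0.1842 0.058 ]
keeper_knob 0.7 [371.7 212.8] [0.4851 0.0646 0.06  ]
keeper_pivot 0.75 [382.  218.1] [0.4685 0.0524 0.048 ]
board 0.85 [323.2 222.8] [0.5641 0.1099 0.03  ]
bed 0.83 [331.  228.3] [0.5646 0.0802 0.    ]
bed 0.65 [327.9 197. ] [ 0.6382 -0.0182  0.    ]
petri 0.71 [370. 212.] [0.4988 0.0444 0.046 ]
petri 0.57 [313.  217.3] [0.5773 0.1257 0.046 ]
petri 0.38 [261.4 214.5] [0.6625 0.1768 0.046 ]
jar_a 0.95 [348.8 210.7] [0.5346 0.0651 0.046 ]
jar_a 0.88 [307.9 194. ] [0.6366 0.0611 0.046 ]
jar_a
[... 496 characters left out ...]
 0.0635 0.058 ]
keeper_knob 0.69 [317.  254.8] [0.4776 0.0774 0.06  ]
keeper_pivot 0.7 [336.  260.5] [0.4667 0.0392 0.048 ]
board 0.78 [298.7 208.9] [0.5725 0.1147 0.03  ]
petri 0.6 [291. 205.] [0.5783 0.1301 0.046 ]
jar_a 0.83 [347.4 161.8] [0.6694 0.0144 0.046 ]
jar_a 0.68 [321.6 202.1] [0.5846 0.0679 0.046 ]
jar_a 0.48 [324.8 221.9] [0.5441 0.0614 0.046 ]
jar_c 0.83 [347.4 161.8] [0.6809 0.01   0.    ]
jar_c 0.68 [321.6 202.1] [0.5916 0.0664 0.    ]
jar_c 0.48 [324.8 221.9] [0.5489 0.0596 0.    ]
vial_a 0.83 [290.5 143.8] [0.7205 0.1347 0.    ]
timer_a 0.49 [290.2 146.4] [0.7146 0.1353 0.    ]
timer_a 0.26 [346.7 160.2] [0.6845 0.0115 0.    ]
seat 0.63 [343.9 219.4] [0.5518 0.0208 0.024 ]
```

```bash
python3 - <<'E'
import cv2
a=cv2.imread('pics/top0.png')[110:310,200:440];cv2.imwrite('pics/top0c.png',cv2.resize(a,None,fx=3,fy=3,interpolation=cv2.INTER_CUBIC)[:600,:])
a=cv2.imread('pics/scene0.png')[150:340,220:460];cv2.imwrite('pics/scene0c.png',cv2.resize(a,None,fx=3,fy=3,interpolation=cv2.INTER_CUBIC))
E
```

```text
(no output)
```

View pics/top0c.png

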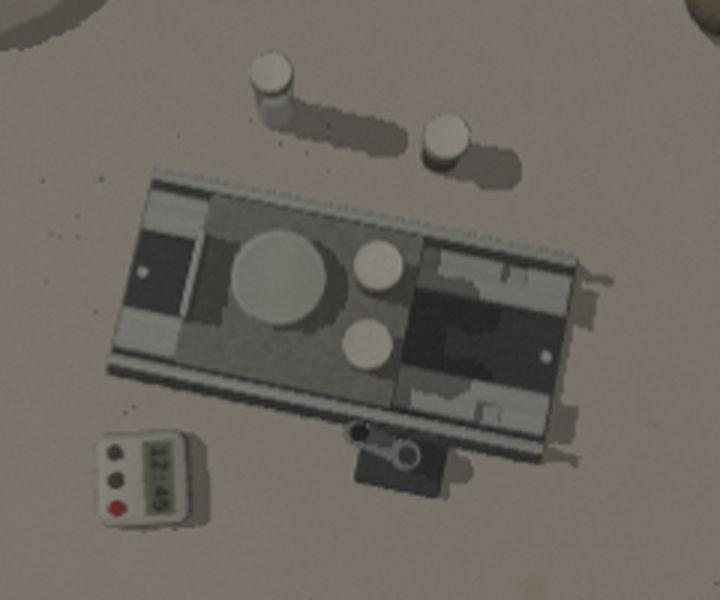

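View pics/scene0c.png

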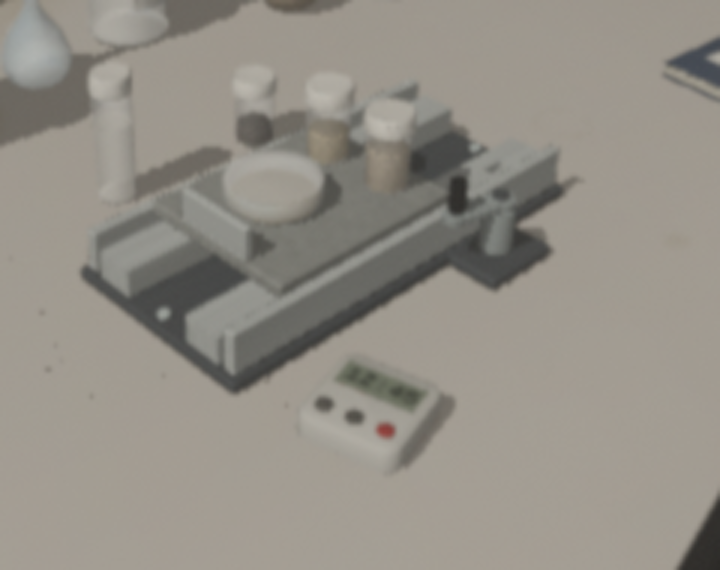

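View pics/scene0.png

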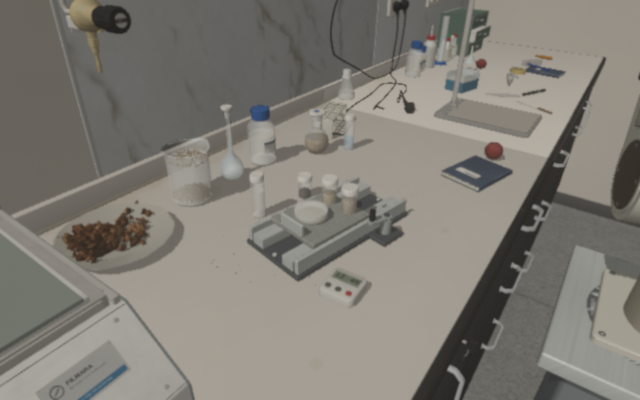

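```bash
cat >> h.py <<'E'
def c2p(p): return np.array(p,float)/3+[200,110]-[1/3,1/3]
E
python3 - <<'E'
from h import *
np.set_printoptions(precision=4,suppress=True)
P=atz('top',c2p([(155,170),(578,260),(108,357),(545,450)]),.04);print(P)
for i,j in((0,1),(2,3)):
    v=P[j]-P[i];print(np.linalg.norm(v),v/np.linalg.norm(v))
print('tab top ends',atz('top',c2p([(200,231),(186,314)]),.07))
print('board front',atz('top',c2p([(424,237),(393,410)]),.046))
print('board rear',atz('top',c2p([(211,193),(177,357)]),.046))
print('petri top ctr',atz('top',c2p([(279,277)]),.064), 'jars top',atz('top',c2p([(379,265),(367,344)]),.101))
print('knob top',atz('top',c2p([(359,432)]),.072),'piv',atz('top',c2p([(405,455)]),.051))
# triangulate tab,knob,pivot
for th in('board_tab','keeper_knob','keeper_pivot','vial_a','timer_a','jar_c','board'):
    A=[];
    pass
def tri(a,b):
    c1,d1=ray('scene',[a]);c2,d2=ray('top',[b]);d1=d1[0]/np.linalg.norm(d1);d2=d2[0]/np.linalg.norm(d2)
    s=np.linalg.lstsq(np.c_[d1,-d2],c2-c1,rcond=None)[0];p,q=c1+s[0]*d1,c2+s[1]*d2;return (p+q)/2,np.linalg.norm(p-q)
print(tri((287.2,223.3),(261.4,199.8)),tri((371.7,212.8),(317,254.8)),tri((382,218.1),(336,260.5)))
E
```

```text
[[ 0.6597  0.2137  0.04  ]
 [ 0.5984 -0.0788  0.04  ]
 [ 0.53    0.242   0.04  ]
 [ 0.4684 -0.0532  0.04  ]]
0.29879399171046983 [-0.2053 -0.9787  0.    ]
0.30152959970346827 [-0.2042 -0.9789  0.    ]
tab top ends [[0.6113 0.1786 0.07  ]
 [0.556  0.1866 0.07  ]]
board front [[0.6127 0.0282 0.046 ]
 [0.4949 0.0497 0.046 ]]
board rear [[0.6424 0.174  0.046 ]
 [0.5298 0.1946 0.046 ]]
petri top ctr [[0.5817 0.1261 0.064 ]] jars top [[0.5842 0.0613 0.101 ]
 [0.5338 0.069  0.101 ]]
knob top [[0.4795 0.0731 0.072 ]] piv [[0.465 0.042 0.051]]
(array([0.5872, 0.1893, 0.0629]), np.float64(0.0027481510509024054)) (array([0.478 , 0.0779, 0.0696]), np.float64(0.0013215751661200287)) (array([0.4701, 0.0402, 0.0404]), np.float64(0.007218515248229756))
```

```bash
cat >> h.py <<'E'
from scipy.spatial.transform import Rotation as Ro
u=np.array([-.2048,-.9788,0]);u/=np.linalg.norm(u);v=np.array([-u[1],u[0],0]);C=np.array([.5641,.0809,0])
def bed(x,y,z): return C+x*u+y*v+[0,0,z]
def tobed(p): p=np.array(p)-C; return np.array([p@u,p@v,p[2]])
RT=np.c_[-u,np.cross([0,0,-1],-u),[0,0,-1]]   # tool x = -u, z down
def rel(p,R=RT,frm=None):
    s=read_state(); R0=Ro.from_rotvec(s['orientation']).as_matrix()
    w=Ro.from_matrix(R0.T@R).as_rotvec()/(np.pi/2); d=R0.T@(np.array(p)-s['position'])/.25
    return np.round(np.r_[w,d],3)
def st():
    s=read_state(); print('t',round(float(s['time']),2),'bed',np.round(tobed(s['position']),4),'F',np.round(s['wrist_force'],2),'gap',round(float(s['finger_gap']),4),'pos',np.round(s['position'],4))
E
python3 - <<'E'
from h import *
print(tobed([.588,.188,.058]),tobed([.4787,.0751,.06]),tobed([.466,.041,.048]),tobed([.5725,.1145,.03]))
for a in (1/3,1):
    s=read_state()['position']; print(rel(s*(1-a)+a*bed(-.15,0,.2)))
E
```

```text
[-0.10972461  0.00145925  0.058     ] [ 0.02316705 -0.08240199  0.06      ] [ 0.05914522 -0.08784909  0.048     ] [-0.03460813  0.00134065  0.03      ]
[ 0.     0.    -0.714  0.843 -0.771  0.06 ]
[ 0.     0.    -0.714  2.528 -2.312  0.181]
```

Emit:
drive_tool --pt "0 0 -0.1 0.17 -0.15 0 255" --pt "0 0 -0.2 0.34 -0.3 0 255" --pt "0 0 -0.3 0.5 -0.46 0 255" --pt "0 0 -0.4 0.67 -0.62 0.03 255" --pt "0 0 -0.5 0.84 -0.77 0.06 255" --pt "0 0 -0.6 0.92 -0.85 0.06 255" --pt "0 0 -0.714 0.98 -0.92 0.06 255" --force 60

```text
time: 2.08
position: [0.3034, -0.2019, 0.2304]
orientation: [2.431, 1.99, 0.0]
wrist_force: [-0.9, -0.9, -0.1]
finger_gap: -0.0001
```

```bash
python3 - <<'E'
from h import *
st()
for a in (.5,1):
    s=read_state()['position']; print(rel(s*(1-a)+a*bed(-.15,0,.2)))
E
```

```text
t 2.08 bed [ 0.3302 -0.1973  0.2304] F [-0.88 -0.87 -0.09] gap -0.0001 pos [ 0.3034 -0.2019  0.2304]
[0.    0.    0.005 0.957 0.402 0.061]
[0.    0.    0.005 1.915 0.803 0.122]
```

Emit:
drive_tool --pt "0 0 0.005 0.24 0.1 0 255" --pt "0 0 0.005 0.48 0.2 0 255" --pt "0 0 0.005 0.72 0.3 0.03 255" --pt "0 0 0.005 0.96 0.4 0.06 255" --pt "0 0 0.005 0.96 0.5 0.1 255" --pt "0 0 0.005 0.96 0.5 0.1 255"

```text
time: 2.82
position: [0.4753, 0.0073, 0.2041]
orientation: [-2.443, -1.974, 0.002]
wrist_force: [0.3, 0.3, 0.0]
finger_gap: -0.0002
```

```bash
python3 - <<'E'
from h import *
st()
print(rel(bed(-.15,0,.1)),rel(bed(-.15,0,.2)))
E
```

```text
t 2.83 bed [ 0.0902 -0.0718  0.2041] F [0.32 0.28 0.03] gap -0.0002 pos [0.4753 0.0073 0.2041]
[-0.001  0.    -0.003  0.963  0.282  0.416] [-0.001  0.    -0.003  0.962  0.282  0.016]
```

Emit:
drive_tool --pt "0 0 -0.003 0.24 0.07 0 255" --pt "0 0 -0.003 0.48 0.14 0 255" --pt "0 0 -0.003 0.72 0.21 0.02 255" --pt "0 0 -0.003 0.96 0.28 0.02 255" --pt "0 0 -0.003 0.965 0.29 0.2 255" --pt "0 0 -0.003 0.965 0.29 0.4 255" --pt "0 0 -0.003 0.965 0.29 0.4 255"

```text
time: 3.7
position: [0.5924, 0.2243, 0.1009]
orientation: [-2.44, -1.974, 0.017]
wrist_force: [-1.2, 0.0, 0.9]
finger_gap: 0.0001
```

```bash
python3 - <<'E'
from h import *
st()
snap('top','top1.png');snap('scene','scene1.png')
a=cv2.imread('pics/top1.png')[110:310,200:440];b=cv2.imread('pics/scene1.png')[120:320,220:460]
cv2.imwrite('pics/both1.png',cv2.resize(np.hstack([a,b]),(800,333),interpolation=cv2.INTER_CUBIC))
print(rel(bed(-.15,0.001,.056)))
E
```

```text
t 3.7 bed [-0.1462 -0.0016  0.1009] F [-1.15  0.04  0.89] gap 0.0001 pos [0.5924 0.2243 0.1009]
[ 0.    -0.    -0.003  0.006 -0.005  0.202]
```

View pics/both1.png

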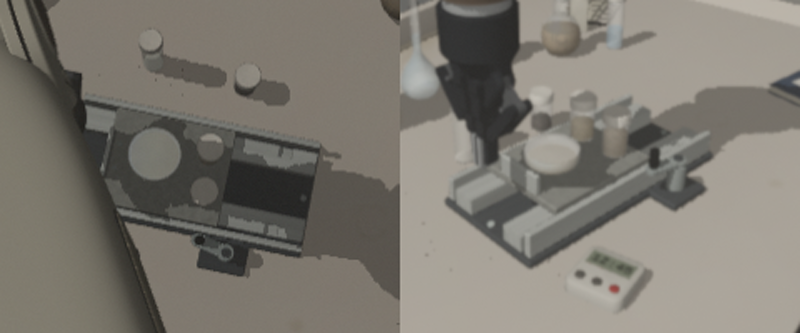

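The gripper stands closed behind the tab, with its fingers about 10 to 15 mm behind it in the scene view. The load is undisturbed.

Emit:
drive_tool --pt "0 0 0 0.006 0.01 0.09 255" --pt "0 0 0 0.006 0.01 0.18 255" --pt "0 0 0 0.006 0.01 0.18 255" --pt "0 0 0 0.006 0.01 0.18 255"

```text
time: 4.3
position: [0.6008, 0.2277, 0.0633]
orientation: [2.441, 1.976, 0.007]
wrist_force: [-0.2, -0.1, 1.1]
finger_gap: -0.0001
```

```bash
python3 - <<'E'
from h import *
st()
E
```

```text
t 4.3 bed [-0.1512  0.0059  0.0633] F [-0.2  -0.07  1.14] gap -0.0001 pos [0.6008 0.2277 0.0633]
```

Emit:
drive_tool --pt "0 0 0 -0.02 -0.01 0.01 255" --pt "0 0 0 -0.04 -0.016 0.02 255" --pt "0 0 0 -0.06 -0.016 0.02 255" --pt "0 0 0 -0.075 -0.016 0.02 255" --pt "0 0 0 -0.09 -0.016 0.02 255" --pt "0 0 0 -0.105 -0.016 0.02 255" --pt "0 0 0 -0.12 -0.016 0.02 255" --pt "0 0 0 -0.132 -0.016 0.02 255" --pt "0 0 0 -0.144 -0.016 0.02 255" --pt "0 0 0 -0.156 -0.016 0.02 255"

```text
time: 5.55
position: [0.5872, 0.1904, 0.0553]
orientation: [-2.441, -1.977, -0.001]
wrist_force: [1.0, 1.7, -0.6]
finger_gap: -0.0
```

```bash
python3 - <<'E'
from h import *
st()
E
```

```text
t 5.55 bed [-0.1119  0.0002  0.0553] F [ 1.01  1.66 -0.63] gap -0.0 pos [0.5872 0.1904 0.0553]
```

Emit:
drive_tool --pt "0 0 0 -0.015 0 0 255" --pt "0 0 0 -0.033 0 0 255" --pt "0 0 0 -0.052 0 0 255" --pt "0 0 0 -0.071 0 0 255" --pt "0 0 0 -0.09 0 0 255" --pt "0 0 0 -0.109 0 0 255" --pt "0 0 0 -0.128 0 0 255" --pt "0 0 0 -0.147 0 0 255" --pt "0 0 0 -0.166 0 0 255" --pt "0 0 0 -0.183 0 0 255" --pt "0 0 0 -0.195 0 0 255" --pt "0 0 0 -0.2 0 0 255"

```text
time: 7.05
position: [0.5767, 0.1409, 0.0553]
orientation: [-2.442, -1.977, 0.0]
wrist_force: [-0.0, 2.7, -1.1]
finger_gap: -0.0001
```

```bash
python3 - <<'E'
from h import *
st()
snap('top','top2.png');snap('scene','scene2.png')
a=cv2.imread('pics/top2.png')[110:310,200:440];b=cv2.imread('pics/scene2.png')[120:320,220:460]
cv2.imwrite('pics/both2.png',cv2.resize(np.hstack([a,b]),(800,333),interpolation=cv2.INTER_CUBIC))
for n in('top','scene'):
  for th,z in(('board',.03),('board_tab',.058)):
    for r in finder.landmark_of(n,th)[:1]: print(n,th,r['score'],tobed(atz(n,r['location'],z)[0]))
E
```

```text
t 7.05 bed [-0.0613  0.      0.0553] F [-0.    2.72 -1.12] gap -0.0001 pos [0.5767 0.1409 0.0553]
top board 0.58 [0.02187488 0.00284638 0.03      ]
scene board_tab 0.83 [-0.05501223 -0.00336816  0.058     ]
```

View pics/both2.png

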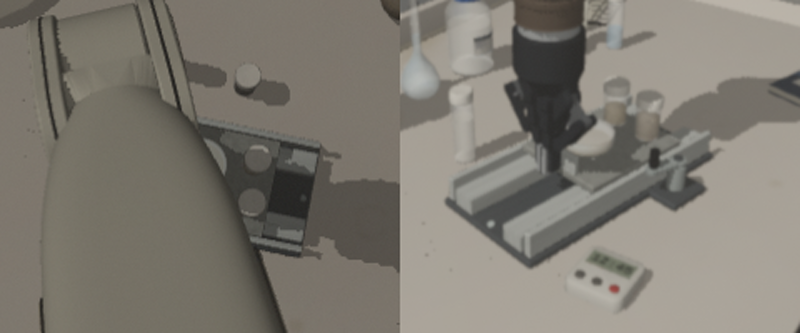

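The board is riding along with its load upright. It is about 38 mm short of the seat, by the networks on both cameras.

Emit:
drive_tool --pt "0 0 0 -0.012 0 0 255" --pt "0 0 0 -0.024 0 0 255" --pt "0 0 0 -0.036 0 0 255" --pt "0 0 0 -0.048 0 0 255" --pt "0 0 0 -0.06 0 0 255" --pt "0 0 0 -0.072 0 0 255" --pt "0 0 0 -0.084 0 0 255" --pt "0 0 0 -0.096 0 0 255" --pt "0 0 0 -0.106 0 0 255" --pt "0 0 0 -0.114 0 0 255" --pt "0 0 0 -0.12 0 0 255" --pt "0 0 0 -0.124 0 0 255"

```text
time: 8.85
position: [0.5703, 0.1108, 0.0553]
orientation: [-2.442, -1.977, -0.0]
wrist_force: [1.4, 2.4, -2.1]
finger_gap: -0.0002
```

```bash
python3 - <<'E'
from h import *
st()
snap('scene','scene3.png')
b=cv2.imread('pics/scene3.png')[140:300,250:450]
cv2.imwrite('pics/s3.png',cv2.resize(b,(750,600),interpolation=cv2.INTER_CUBIC))
E
```

```text
t 8.85 bed [-0.0305 -0.      0.0553] F [ 1.36  2.36 -2.07] gap -0.0002 pos [0.5703 0.1108 0.0553]
```

View pics/s3.png

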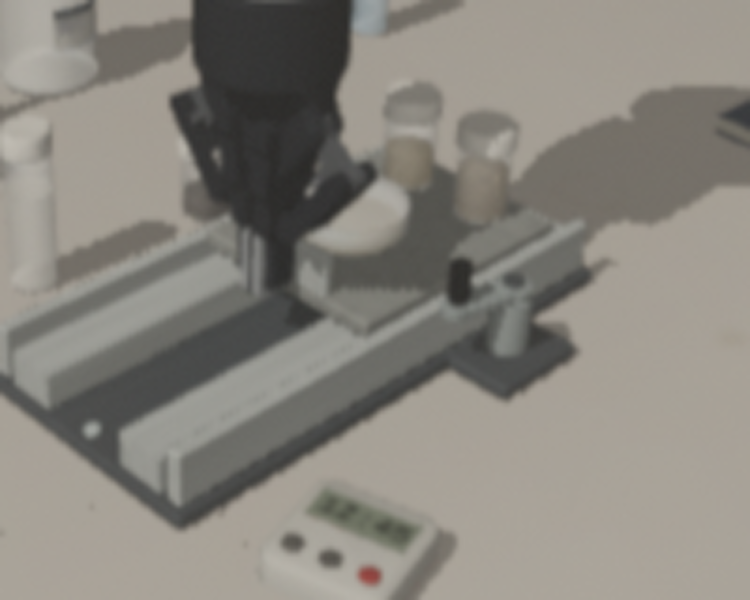

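Not yet dropped: the board's edge still shows above the guide at (370,325). I'll continue in 1 mm steps.

Emit:
drive_tool --pt "0 0 0 -0.006 0 0 255" --pt "0 0 0 -0.01 0 0 255" --pt "0 0 0 -0.014 0 0 255" --pt "0 0 0 -0.018 0 0 255" --pt "0 0 0 -0.022 0 0 255" --pt "0 0 0 -0.022 0 0 255"

```text
time: 9.65
position: [0.5691, 0.1053, 0.0553]
orientation: [2.442, 1.977, -0.0]
wrist_force: [0.9, 1.4, -0.1]
finger_gap: -0.0004
```

```bash
python3 - <<'E'
from h import *
st()
snap('scene','scene4.png')
b=cv2.imread('pics/scene4.png')[140:300,250:450]
cv2.imwrite('pics/s4.png',cv2.resize(b,(750,600),interpolation=cv2.INTER_CUBIC))
E
```

```text
t 9.65 bed [-0.0249 -0.0001  0.0553] F [ 0.93  1.39 -0.15] gap -0.0004 pos [0.5691 0.1053 0.0553]
```

View pics/s4.png

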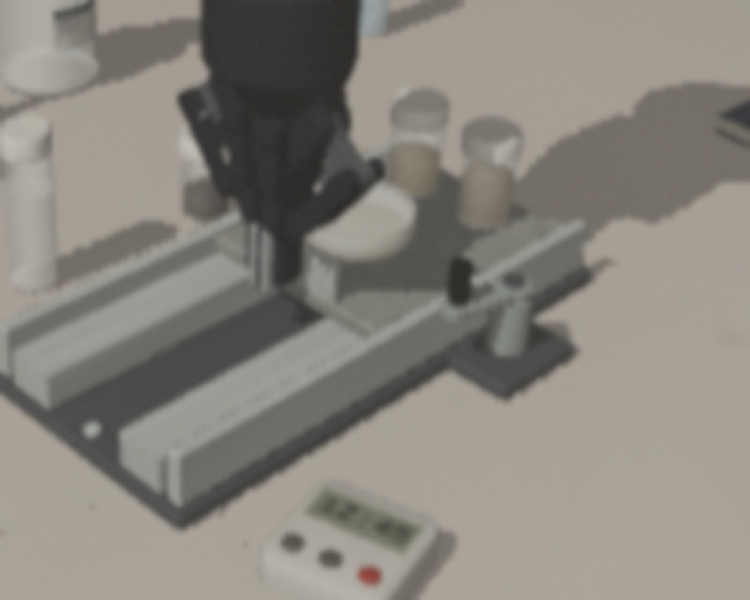

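Emit:
drive_tool --pt "0 0 0 0.03 0 0 255" --pt "0 0 0 0.08 0 0 255" --pt "0 0 0 0.08 0 -0.15 255" --pt "0 0 0 0.08 0 -0.3 255" --pt "0 0 0 0.08 0 -0.42 255" --pt "0 0 0 0 -0.17 -0.44 255" --pt "0 0 0 -0.08 -0.35 -0.44 255" --pt "0 0 0 -0.16 -0.52 -0.44 255" --pt "0 0 0 -0.16 -0.52 -0.44 255" --pt "0 0 0 -0.16 -0.52 -0.44 255"

```text
time: 10.95
position: [0.4349, 0.0939, 0.166]
orientation: [2.44, 1.977, 0.003]
wrist_force: [-0.0, -0.2, 0.3]
finger_gap: -0.0002
```

```bash
python3 - <<'E'
from h import *
st()
snap('scene','scene5.png');snap('top','top5.png')
b=cv2.imread('pics/scene5.png')[140:300,250:450]
cv2.imwrite('pics/s5.png',cv2.resize(b,(750,600),interpolation=cv2.INTER_CUBIC))
b=cv2.imread('pics/top5.png')[110:310,200:440]
cv2.imwrite('pics/t5.png',cv2.resize(b,None,fx=3,fy=3,interpolation=cv2.INTER_CUBIC))
for th,z in(('board',.024),('board_tab',.052),('keeper_knob',.06),('keeper_pivot',.048),('petri',.04),('jar_a',.04),('timer_a',0)):
   for r in finder.landmark_of('scene',th)[:1+(th=='jar_a')*2]: print(th,r['score'],tobed(atz('scene',r['location'],z)[0]))
E
```

```text
t 10.95 bed [ 0.0137 -0.1292  0.166 ] F [-0.01 -0.16  0.28] gap -0.0002 pos [0.4349 0.0939 0.166 ]
board 0.87 [ 0.07042135 -0.01069137  0.024     ]
board_tab 0.85 [-1.17965713e-02  7.54021805e-05  5.20000000e-02]
keeper_knob 0.73 [ 0.02862043 -0.07546005  0.06      ]
keeper_pivot 0.82 [ 0.0639235  -0.09263059  0.048     ]
petri 0.75 [0.04803852 0.02137533 0.04      ]
jar_a 0.93 [0.12054928 0.02942564 0.04      ]
jar_a 0.68 [ 0.1179557  -0.02000445  0.04      ]
jar_a 0.67 [0.01281962 0.09242179 0.04      ]
timer_a 0.69 [-0.1099025 -0.1381329  0.       ]
```

View pics/s5.png

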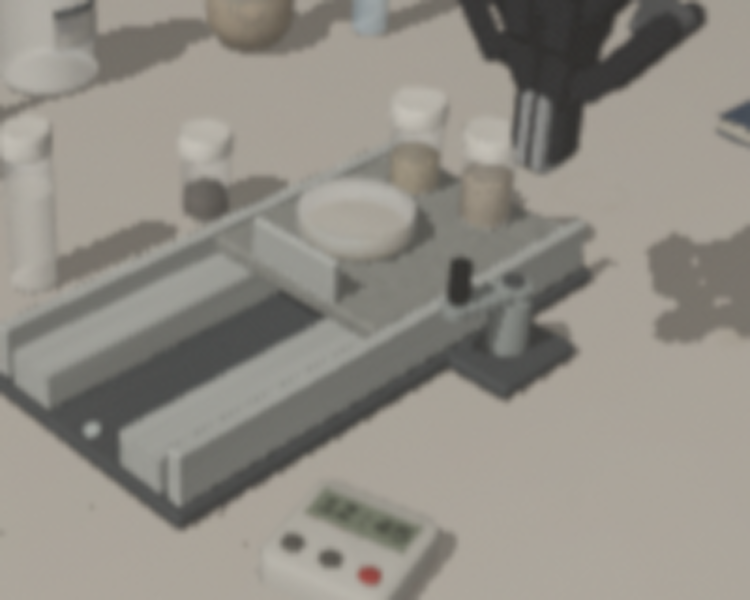

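View pics/t5.png

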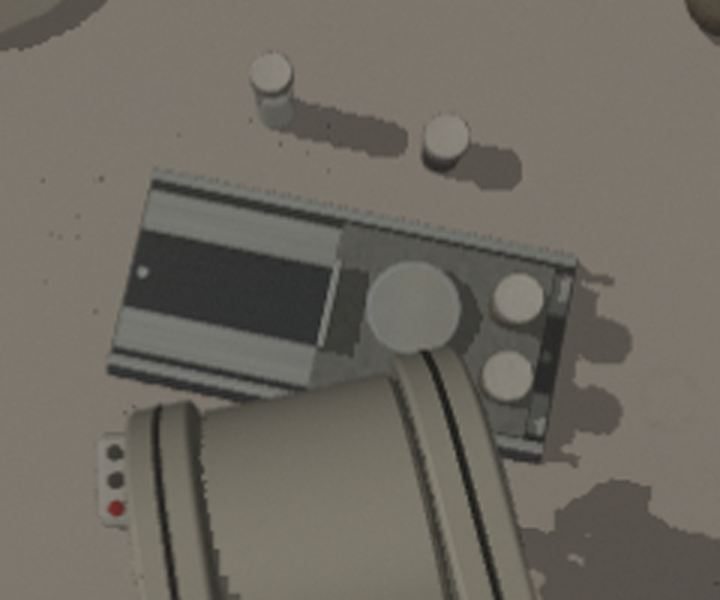

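The board lies seated: level with the guides and its front at the bed's end, with the dish and jars upright. Next I'll lower the fingertip beside the knob, on the -y side.

Emit:
drive_tool --pt "0 0 0 -0.03 -0.005 0.15 255" --pt "0 0 0 -0.03 -0.005 0.3 255" --pt "0 0 0 -0.03 -0.005 0.385 255" --pt "0 0 0 -0.03 -0.005 0.385 255" --pt "0 0 0 -0.03 -0.005 0.385 255" --pt "0 0 0 -0.03 -0.005 0.385 255"

```text
time: 12.15
position: [0.432, 0.0865, 0.0702]
orientation: [2.441, 1.976, 0.004]
wrist_force: [0.8, 0.0, 0.7]
finger_gap: -0.0001
```

```bash
python3 - <<'E'
from h import *
st()
snap('scene','scene6.png')
b=cv2.imread('pics/scene6.png')[140:300,250:450]
cv2.imwrite('pics/s6.png',cv2.resize(b,(750,600),interpolation=cv2.INTER_CUBIC))
piv=np.array([.0595,-.0875]); a,bb,r=.011,.0145,.006
s=tobed(read_state()['position'])
def sup(t):
    for k in np.linspace(.04,.01,301):
        q=np.abs(t*k); d=np.hypot(*np.maximum(q-[a,bb],0))
        if d<=r: return k
for th in np.r_[.13:1.7:.15]:
    t=np.array([np.sin(th),np.cos(th)]); k=piv+.035*np.array([-np.cos(th),np.sin(th)]); c=k-t*sup(t)
    d=c-s[:2]; print(round(th,2),np.round(c,4),'share x,y',np.round([-d[0]/.25,d[1]/.25],3))
E
```

```text
t 12.15 bed [ 0.0215 -0.1304  0.0702] F [0.78 0.04 0.69] gap -0.0001 pos [0.432  0.0865 0.0702]
0.13 [ 0.0221 -0.1034] share x,y [-0.002  0.109]
0.28 [ 0.02   -0.0983] share x,y [0.006 0.129]
0.43 [ 0.0183 -0.0934] share x,y [0.013 0.149]
0.58 [ 0.0171 -0.0884] share x,y [0.018 0.169]
0.73 [ 0.0175 -0.082 ] share x,y [0.016 0.194]
0.88 [ 0.0202 -0.0745] share x,y [0.005 0.224]
1.03 [ 0.0245 -0.0677] share x,y [-0.012  0.251]
1.18 [ 0.0292 -0.0621] share x,y [-0.031  0.274]
1.33 [ 0.0342 -0.0577] share x,y [-0.05   0.291]
1.48 [ 0.0394 -0.0542] share x,y [-0.071  0.305]
1.63 [ 0.0446 -0.0516] share x,y [-0.092  0.316]
```

View pics/s6.png

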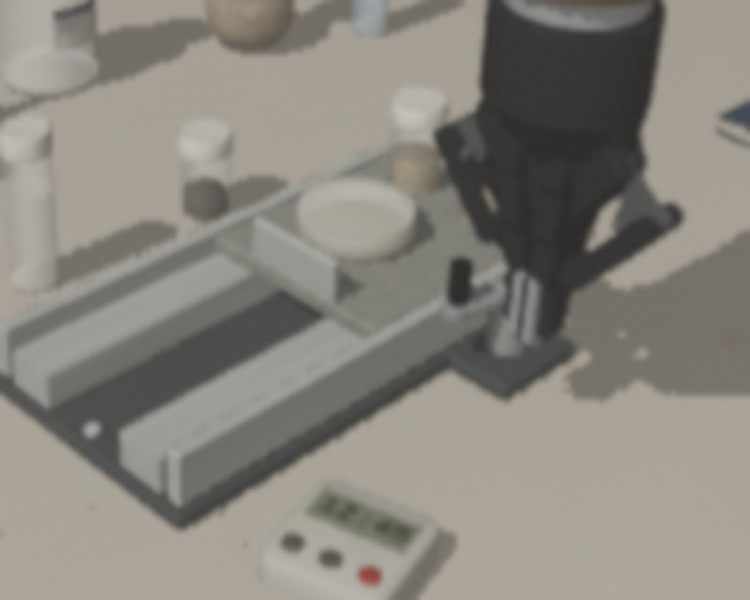

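Emit:
drive_tool --pt "0 0 0 0 0.05 0.003 255" --pt "0 0 0 0 0.09 0.003 255" --pt "0 0 0 0 0.11 0.003 255" --pt "0 0 0 0.006 0.13 0.003 255" --pt "0 0 0 0.013 0.15 0.003 255" --pt "0 0 0 0.018 0.17 0.003 255" --pt "0 0 0 0.016 0.194 0.003 255" --pt "0 0 0 0.016 0.194 0.003 255"

```text
time: 13.2
position: [0.4806, 0.0804, 0.0686]
orientation: [2.441, 1.976, 0.003]
wrist_force: [1.0, 1.3, -1.0]
finger_gap: 0.0003
```

```bash
python3 - <<'E'
from h import *
st()
snap('scene','scene7.png')
b=cv2.imread('pics/scene7.png')[140:300,250:450]
cv2.imwrite('pics/s7.png',cv2.resize(b,(750,600),interpolation=cv2.INTER_CUBIC))
E
```

```text
t 13.2 bed [ 0.0176 -0.0816  0.0686] F [ 1.03  1.29 -1.01] gap 0.0003 pos [0.4806 0.0804 0.0686]
```

View pics/s7.png

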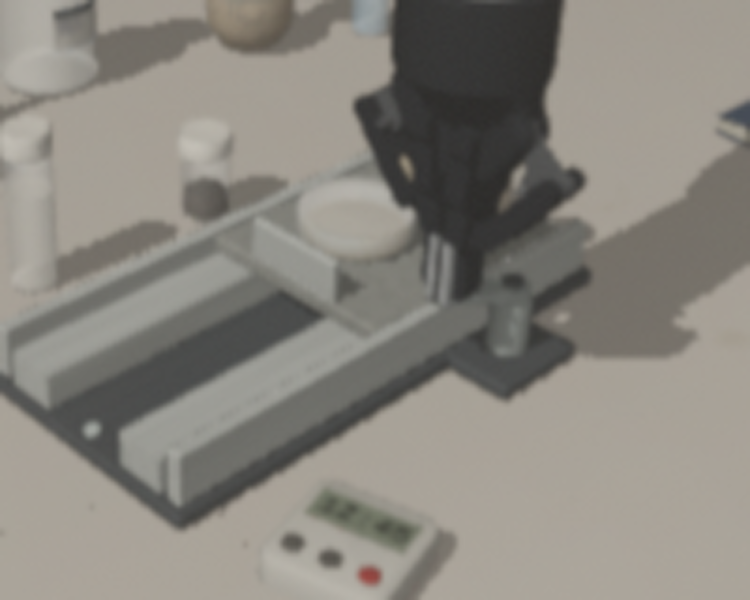

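The keeper is following: the knob and arm are now hidden behind the fingertip at (440,290). I'll continue round the arc.

Emit:
drive_tool --pt "0 0 0 -0.011 0.03 0 255" --pt "0 0 0 -0.028 0.057 0 255" --pt "0 0 0 -0.047 0.08 0 255" --pt "0 0 0 -0.066 0.097 0 255" --pt "0 0 0 -0.087 0.111 0 255" --pt "0 0 0 -0.1 0.12 0 255" --pt "0 0 0 -0.108 0.122 0 255" --pt "0 0 0 -0.112 0.122 0 255" --pt "0 0 0 -0.112 0.122 0 255"

```text
time: 14.38
position: [0.5032, 0.0493, 0.0684]
orientation: [-2.435, -1.976, -0.007]
wrist_force: [-1.8, 11.4, -0.5]
finger_gap: 0.0001
```

```bash
python3 - <<'E'
from h import *
st()
snap('scene','scene8.png')
b=cv2.imread('pics/scene8.png')[140:300,250:450]
cv2.imwrite('pics/s8.png',cv2.resize(b,(750,600),interpolation=cv2.INTER_CUBIC))
E
```

```text
t 14.38 bed [ 0.0434 -0.0531  0.0684] F [-1.83 11.44 -0.49] gap 0.0001 pos [0.5032 0.0493 0.0684]
```

View pics/s8.png

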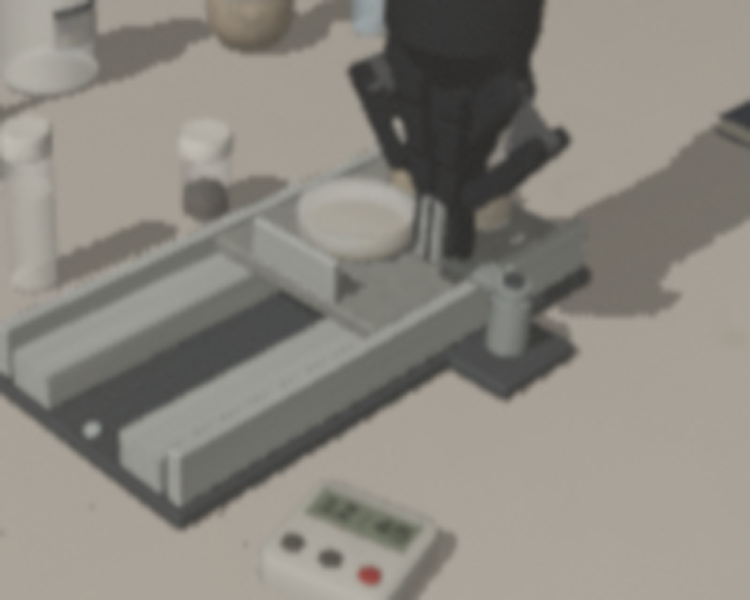

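An 11 N reaction at the expected stop position means the keeper is at its stop. Backing off and clearing the view.

Emit:
drive_tool --pt "0 0 0 0.015 0 0 255" --pt "0 0 0 0.04 -0.01 0 255" --pt "0 0 0 0.04 -0.01 -0.2 255" --pt "0 0 0 0.04 -0.01 -0.4 255" --pt "0 0 0 -0.1 -0.2 -0.5 255" --pt "0 0 0 -0.3 -0.4 -0.5 255" --pt "0 0 0 -0.5 -0.6 -0.5 255" --pt "0 0 0 -0.7 -0.7 -0.5 255" --pt "0 0 0 -0.9 -0.7 -0.5 255" --pt "0 0 0 -1.0 -0.7 -0.5 255" --pt "0 0 0 -1.0 -0.7 -0.5 255"

```text
time: 15.8
position: [0.2796, -0.1633, 0.1936]
orientation: [2.445, 1.97, -0.0]
wrist_force: [-1.0, 1.3, 0.4]
finger_gap: 0.0003
```

```bash
python3 - <<'E'
from h import *
st()
snap('scene','scene9.png');snap('top','top9.png')
b=cv2.imread('pics/scene9.png')[140:300,250:450]
cv2.imwrite('pics/s9.png',cv2.resize(b,(750,600),interpolation=cv2.INTER_CUBIC))
b=cv2.imread('pics/top9.png')[110:310,200:440]
cv2.imwrite('pics/t9.png',cv2.resize(b,None,fx=3,fy=3,interpolation=cv2.INTER_CUBIC))
for n in('top','scene'):
 for th,z in(('board',.024),('board_tab',.052),('keeper_knob',.06),('keeper_pivot',.048),('petri',.04),('jar_a',.04)):
   for r in finder.landmark_of(n,th)[:1+(th=='jar_a')*2]: print(n,th,round(r['score'],2),np.round(tobed(atz(n,r['location'],z)[0]),4))
E
```

```text
t 15.8 bed [ 0.2973 -0.2285  0.1936] F [-0.95  1.34  0.39] gap 0.0003 pos [ 0.2796 -0.1633  0.1936]
top board 0.78 [0.0627 0.0019 0.024 ]
top board_tab 0.75 [-0.0164 -0.0067  0.052 ]
top keeper_knob 0.66 [ 0.0602 -0.0586  0.06  ]
top keeper_pivot 0.8 [ 0.0637 -0.088   0.048 ]
top petri 0.78 [0.0378 0.0023 0.04  ]
top jar_a 0.49 [ 0.1156 -0.0268  0.04  ]
top jar_a 0.49 [0.1094 0.0279 0.04  ]
top jar_a 0.49 [0.0404 0.1189 0.04  ]
scene board 0.57 [ 0.064  -0.0076  0.024 ]
scene board_tab 0.78 [-0.0128  0.0024  0.052 ]
scene keeper_knob 0.58 [ 0.0596 -0.0559  0.06  ]
scene keeper_pivot 0.57 [ 0.0821 -0.0409  0.048 ]
scene petri 0.89 [0.0536 0.0133 0.04  ]
scene jar_a 0.72 [ 0.1156 -0.0217  0.04  ]
scene jar_a 0.65 [0.1168 0.024  0.04  ]
scene jar_a 0.56 [0.0058 0.0919 0.04  ]
```

View pics/s9.png

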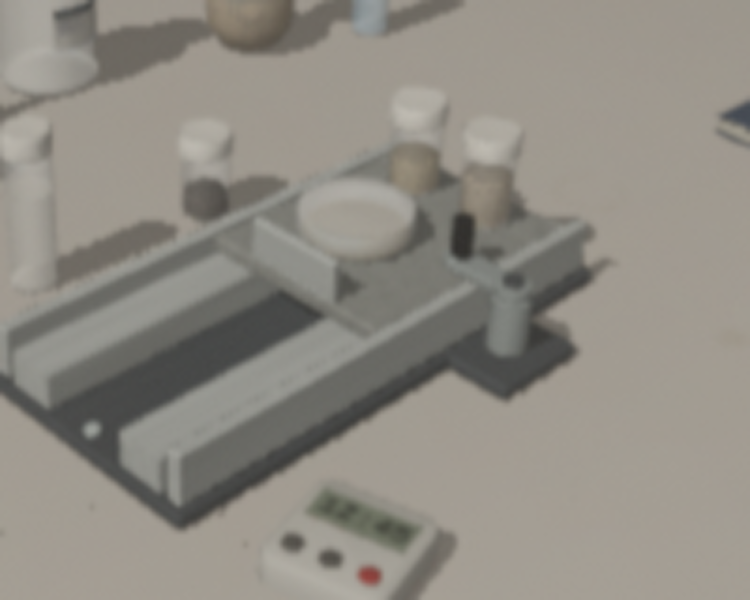

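View pics/t9.png

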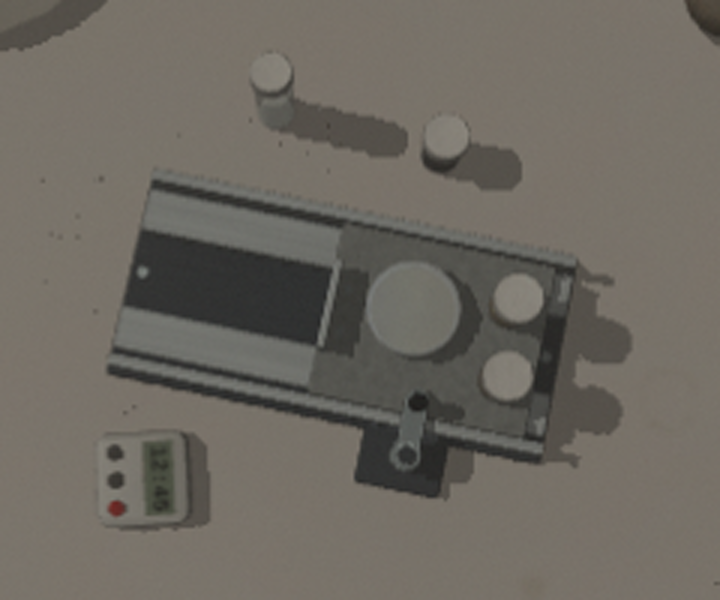

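The keeper now points across the board's edge, with its knob at (417,402) and pivot at (405,456) in the top view. The load is upright and the bystanders are unmoved. One numeric check before handing in.

```bash
python3 - <<'E'
from h import *
k,p=tobed(atz('top',c2p([(417.5,402)]),.072)[0]),tobed(atz('top',c2p([(405,455.5)]),.051)[0]); d=k-p
print(k,p,np.hypot(*d[:2]),'theta',np.arctan2(d[1],-d[0]))
for q,z in(((414,308),.058),((518,298),.095),((507,376),.095)): print(tobed(atz('top',c2p([q]),z)[0])-[.06,0,0])
for q in((343,225),(308,386),(337,262),(320,345)): print('rear',tobed(atz('top',c2p([q]),.04 if q[0] in(343,308) else .064)[0]))
E
```

```text
[ 0.05813386 -0.05439804  0.072     ] [ 0.05838623 -0.08934402  0.051     ] 0.0349468970817628 theta 1.5635748244523282
[-0.01578578  0.0073455   0.058     ]
[0.04664864 0.02251969 0.095     ]
[ 0.04916673 -0.02804444  0.095     ]
rear [-0.01429916  0.05594806  0.04      ]
rear [-0.0143736  -0.05708456  0.04      ]
rear [-0.0123791  0.0259716  0.064    ]
rear [-0.01175818 -0.03054239  0.064     ]
```

```bash
python3 -c "
from h import *
st(); print(robot.sign_off())"
```

```text
t 16.5 bed [ 0.2956 -0.2284  0.1933] F [-0.37 -0.81 -0.27] gap -0.0 pos [ 0.28   -0.1616  0.1933]
the job is handed in; nothing more can be done
None
```

I pushed the board by its tab with the closed fingertips until it dropped into the notches. I then swung the keeper round to its stop, backed the arm clear and handed the job in at 16.5 s.

**Last checks, from the camera images:**
- **Board:** its rear edge puts it about 1 mm from the seat along the rails. It looks level with the side guides; I judged the drop by eye and did not measure its height.
- **Keeper:** I measured 1.56 rad, and the knob gave an 11 N reaction at the stop.
- **Dish and jars:** all three stand upright, within about 5 mm of their usual places on the board.
- **Bystanders:** the jar, vial and timer look unmoved.

**Disagreements:**
- **Board and dish:** the networks' points differed from my own readings by up to about 16 mm, for example the dish seen from the scene camera.
- **Keeper pivot:** the network's last scene-camera point was about 50 mm off. I relied on the top view for all of these.

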